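Open a steel parts case by its paddle latch

TASK

Open the grey steel parts case on the bench: lift the paddle at its front edge so that the hidden pawl lets go, then swing the lid up and back, gently and without forcing latch or stop, until it is pressed firmly home against the sprung stop behind the case. Leave it standing open against that stop, and do not disturb the things around the case.

Things in the scene. Friction and masses are not known exactly. Their poses are not given: they have to be found in the camera images.
- case: grey sheet-steel case, 140 (x) x 200 (y) x 86 mm high, fixed to the bench; origin at the centre of its underside, x axis from its front (paddle side) to its back (hinge side), y axis to its left seen from the front, z up; a tuning-machine plate and a small nut blank lie inside it
- lid (a joint): angle of the lid, rad: 0 shut, growing as its front edge rises; the lid turns about the case's y axis at the back top edge. The hinge is a friction hinge: the lid stays at whatever angle it is left; moving it takes about 5 N at the front edge when shut, 3 to 4 N when upright. The stop meets the lid somewhere between 1.3 and 1.8 rad, depending on how far its screw has been turned out
- lid_hinge (a point): middle of the lid's hinge line, 86 mm above the bench and 70 mm behind the case's centre; axes are those of the lid (equal to the case's when shut)
- lid_edge (a point): middle of the lid's lower front edge; the lid is 212 mm wide, 6 mm thick with an 18 mm high front rim, and this edge lies 148 mm from the hinge line. The lid's inside is flat and free to be pushed anywhere except in the middle, where the pawl hangs 33 mm below it (20 mm wide, 20 to 65 mm back from the front edge)
- paddle (a joint): angle of the steel paddle relative to the lid, rad: 0 lying flat (sprung home), up to 0.62 at its end stop; the pawl clears its keeper somewhere between 0.15 and 0.55, depending on the adjustment of the keeper inside. Its spring needs about 2.5 N at the grip bar to start and 5 N at the end; let go, it springs home
- paddle_pivot (a point): middle of the paddle's pivot, on top of the lid, 95 mm in front of the hinge line and 17 mm above it with the lid shut; the pivot runs along the case's y axis
- paddle_grip (a point): middle of the round cross bar that forms the paddle's free end: 14 mm thick, 40 mm long along the case's y axis, with flat ends that can be pinched from above; it lies 83 mm in front of the pivot, 30 mm in front of the lid's front edge and 103 mm above the bench when shut, with free space below it. Lifting it turns the paddle
- keeper_rail: rail with the keeper plate inside the case, out of sight while the lid is shut; the pawl hooks under it and lets the lid rise about 3 mm (0.04 rad) before it catches
- stop_bracket: dark steel bracket rising 165 mm behind the case, with the adjustable stop screw and its sprung black rubber tip (18 mm across) 70 mm above the hinge line, in the middle of the lid's width; the tip yields 1 mm for 10 N and has 5 mm of travel; origin at the bracket's foot, not at the tip
- tape_measure: yellow tape measure, 51 x 89 x 64 mm, beside the case's right wall; bystander, origin at its underside
- jar_pegs: small glass jar with dark lid, 52 mm across, 48 mm high; bystander, origin at its underside
- rosewood_block: wooden offcut, 56 x 80 x 40 mm; bystander, origin at its underside

How it is judged (in metres and radians):
On the way, in this order (a step that is already met when the one before it is completed fails the run):
1. the paddle is lifted while the lid is still down (value of joint paddle above 0.12 rad and value of joint lid below 0.08 rad), for 0.1 s.
2. the pawl has let go and the lid is swung up (value of joint lid above 0.5 rad), for 0.1 s.
3. the lid is pressed home against the sprung stop with at least 6 N at the stop (value of joint lid above 1.25 rad and contact force between stop_bracket and anything else above 6 N), for 0.2 s.
At the end, for the whole second after the job is handed in: The lid stands still, wide open (more than 1.25 rad), touching the stop (more than 0.5 N), and the paddle has sprung home (less than 0.08 rad) (value of joint lid above 1.25 rad and contact force between stop_bracket and anything else above 0.5 N and velocity of joint lid between -0.05 and 0.05 rad/s and value of joint paddle below 0.08 rad).
It fails at once if the lid is forced against the latch: more than 25 N between pawl and keeper (contact force between keeper_rail and anything else above 25 N).
It fails at once if the lid is forced against its stop: more than 30 N at the stop (contact force between stop_bracket and anything else above 30 N).
It fails at once if the lid is flung: faster than 3 rad/s (velocity of joint lid above 3 rad/s or velocity of joint lid below -3 rad/s).
It fails at once if a thing around the case is shifted by more than 20 mm (distance of any of tape_measure, jar_pegs, rosewood_block from where it was at the start of the episode above 0.02 m).
It also fails if it takes over 72 s, if anything falls off the work surface, if the arm or the gripper's body presses on something with over 40 N, if the wrist force passes 120 N, or if a joint passes its speed limit or range.

ROBOT

A 6-joint arm with a two-finger parallel gripper is mounted at the origin on a cart in front of the work surface, level with it; the furniture and walls round the work are solid. World frame = base frame: x ahead of the robot, y to its left, z up, the work surface at z = 0. Lengths are in m, angles in degrees, forces in N, time in s.
With the tool pointing down it reaches from about 0.25 to 0.725 m from the base axis. Payload 9.7 kg.
Tool frame: the origin (TCP) lies midway between the tips of the shut fingers; the grasp point (between the pads) lies bot.hold_point_z behind it (bot.hold_point_z is the distance from the TCP to the grasp point, in m); z points along the fingers, y is the line along which they close (so a half turn about z gives the same grasp; the last joint's range is limited). The gripper opens to 85 mm and grips with 20 to 120 N. Pads are 22 mm wide; open, the fingers measure 114 mm over their backs; the gripper's body (76 mm by 85 mm) begins 54 mm behind the grasp point. The pads swing forward as they close: fully open they stand 13 mm farther back than shut.
Start: joints at [0, 4.979, 10.078, 95.1, 0, 90], TCP at [0.55, -0, 0.231] pointing down, gripper open.
Joint ranges: [-179.16, 179.16], [-48.56, 103.87], [-65.8, 70.77], [-126.05, 130.52], [-82.76, 87.17], [-180, 180]. Speed limits (degrees/s): [127.2, 127.2, 147.25, 180, 180, 180].

INTERFACE

Orientations are given as [roll, pitch, yaw] about the fixed x, y, z axes, in that order (R = Rz(yaw) Ry(pitch) Rx(roll)).
In Python, from workcell import bot, camera, camera_model, ticket gives the robot as it stands.
- The arm moves only by the tool send_rows, never from a script. Its argument "targets" is text: rows parted by semicolons, each of 5 numbers parted by spaces: the shift along the tool's x, y, z in mm, then the turn about the tool's z in degrees, then the closure in counts, from 0 (fully open) to 255 (shut). A call has 1 to 20 rows; each row is the pose to reach, as a shift and turn from the pose commanded when the call began, along the tool's axes at that moment; what a row does not reach only later rows make up. A row lasts 1/8 s, in which the tool goes at most 62.5 mm and 10.7 degrees, less where a joint would pass 70% of its speed; a pose out of reach is approached as far as the arm can. A call with a gripper value outside its range is refused whole. The fingers move at their own pace and stop on an object; "newtons" is the grip in N (left out, the last holds). Time passes only in rows, so rows that repeat a pose let the fingers close. It gives the time, the measured TCP pose, the force, the opening and the grip force at its end, in the units of the state.
- bot.get_obs(): the state, without advancing time (a new reading comes with each control period).
- camera(name): name is "scene" or "side" or "wrist"; returns the picture (480x640x3 uint8, blue, green, red); there is no depth.
- camera_model(name): a dict with "K" (3x3 intrinsics, pixels), "pose" (4x4, takes a point from camera to world coordinates); the wrist camera has in their place "T_tool_cam" (4x4, takes a point from camera to tool coordinates, whose origin is the TCP and whose axes are the flange's). Camera axes: x right, y down, z forward; pixel columns grow to the right and rows downward; lengths in m; the calibration is good to about 2 mm. A picture is of the moment at which its call begins: read the wrist's pose just before it. camera_model takes no time and is no camera call.
- ticket.job_done(): hands the job in; it is judged then, once.
The state is a dict: "time": time; "q": joint angles; "qd": joint speeds; "joint_efforts": joint torques, N m; "ee_pos": TCP position; "tcp_rot": TCP orientation; "wrist_force": force on the tool from outside, world axes, zero at the start; "torque": the same for the moment, N m; "opening": finger opening in m; "grasp_force": force on a finger pad.
Only numpy, scipy, OpenCV 4.12 (cv2) and the standard library are available. Lean on these libraries where they do the work, as an engineer would, in place of code of your own. Each camera call takes 0.05 s, during which the arm holds its last target. There are 200 camera calls.

## Working session

There is one attempt and no reset: what is moved stays moved. The work goes in short steps, Python scripts to look and compute and a tool call to move; the robot and the scene stay as the last step left them, time stands still between calls to the robot, and variables do not carry over. Pictures are saved under pics/ and viewed, at most 10 in all, crops included, and the job is handed in when it is done.

Besides the shell and the picture viewer there is one more tool, called after ">>>" by a JSON object that holds its "op" and its "data", one argument or row to a line. send_rows: Moves the arm, as the interface text tells. Its arguments: {"type":"object","properties":{"targets":{"type":"string"},"newtons":{"type":"number"}},"required":["targets"]}

```bash
mkdir -p pics
python3 - <<'E'
from workcell import bot,camera,camera_model
import cv2,numpy as np
o=bot.get_obs();print({k:np.round(v,3).tolist() for k,v in o.items()},bot.hold_point_z)
for n in("scene","side","wrist"):
    cv2.imwrite(f"pics/{n}0.png",camera(n));m=camera_model(n);print(n,{k:np.round(v,4).tolist() for k,v in m.items()})
E
```

```text
{'time': 0.0, 'q': [0.001, 5.011, 10.032, 95.1, -0.001, 90.0], 'qd': [0.024, 0.046, 0.013, -0.072, 0.018, -0.026], 'joint_efforts': [0.001, -52.039, 46.48, 0.016, 0.0, -0.0], 'ee_pos': [0.55, 0.0, 0.231], 'tcp_rot': [-179.921, 0.001, 90.001], 'wrist_force': [-0.131, 0.183, -0.48], 'torque': [-0.007, -0.001, -0.044], 'grasp_force': 0.0, 'opening': 0.086} 0.0187
scene {'K': [[441.0343, 0.0, 320.5862], [0.0, 441.0343, 239.3475], [0.0, 0.0, 1.0]], 'pose': [[-0.8447, 0.371, -0.3859, 0.8629], [0.5349, 0.5598, -0.6328, 0.3751], [-0.0187, -0.7409, -0.6713, 0.671], [0.0, 0.0, 0.0, 1.0]]}
side {'K': [[491.4161, 0.0, 320.0845], [0.0, 491.4161, 242.9244], [0.0, 0.0, 1.0]], 'pose': [[-0.9732, -0.1163, 0.1986, 0.3508], [-0.2299, 0.5304, -0.8159, 0.5544], [-0.0104, -0.8397, -0.5429, 0.5724], [0.0, 0.0, 0.0, 1.0]]}
wrist {'K': [[357.7051, 0.0, 319.8738], [0.0, 357.7051, 240.5542], [0.0, 0.0, 1.0]], 'T_tool_cam': [[-0.0001, -0.9589, -0.2838, 0.0723], [1.0, 0.0002, -0.001, -0.0004], [0.001, -0.2838, 0.9589, -0.141], [0.0, 0.0, 0.0, 1.0]]}
```

View pics/scene0.png

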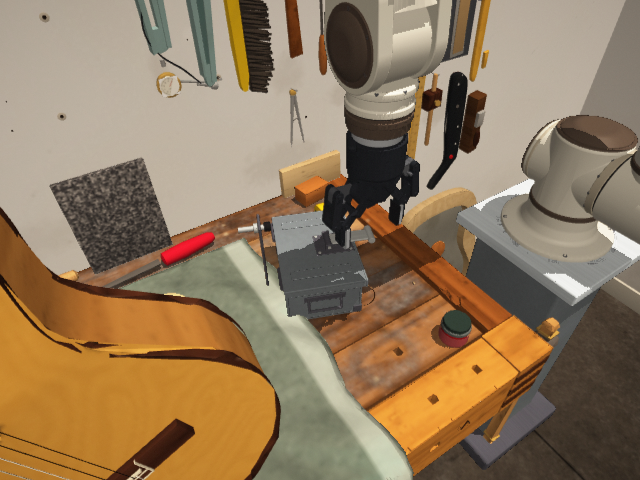

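View pics/side0.png

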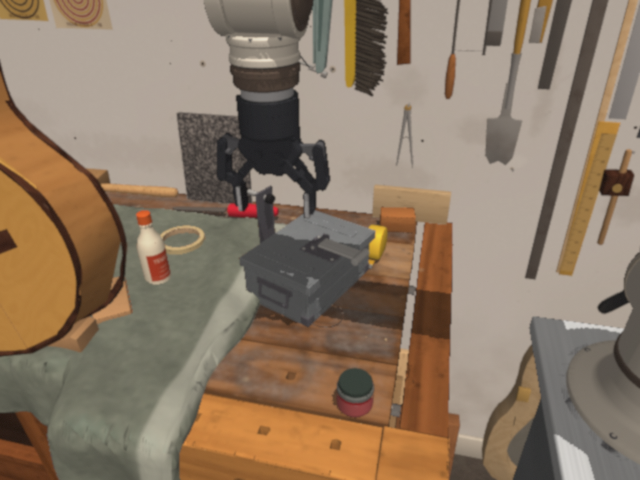

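View pics/wrist0.png

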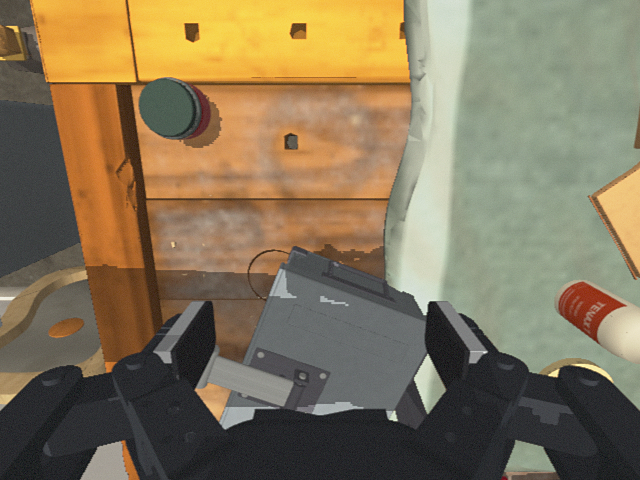

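```bash
cat > h.py <<'E'
import numpy as np,cv2
from scipy.spatial.transform import Rotation as Ro
from workcell import bot,camera,camera_model
def tool():
    o=bot.get_obs();T=np.eye(4);T[:3,:3]=Ro.from_euler('xyz',o['tcp_rot'],degrees=True).as_matrix();T[:3,3]=o['ee_pos'];return T
def ray(n,uv,T=None):
    m=camera_model(n);P=m['pose'] if 'pose' in m else T@m['T_tool_cam'];P=np.array(P)
    d=P[:3,:3]@np.linalg.inv(m['K'])@[uv[0],uv[1],1];return P[:3,3],d
def onz(n,uv,z,T=None):
    c,d=ray(n,uv,T);return c+d*(z-c[2])/d[2]
def tri(*rays):
    A=0;b=0
    for c,d in rays:
        d=d/np.linalg.norm(d);M=np.eye(3)-np.outer(d,d);A=A+M;b=b+M@c
    return np.linalg.solve(A,b)
E
python3 - <<'E'
from h import *
w,s,c=[cv2.imread(f"pics/{n}0.png") for n in("wrist","side","scene")]
M=np.zeros((600,800,3),np.uint8)
M[:400,:520]=cv2.resize(w[240:440,180:440],None,fx=2,fy=2,interpolation=2)
M[:280,520:]=cv2.resize(s[200:340,240:380],None,fx=2,fy=2,interpolation=2)
M[280:600,520:]=cv2.resize(c[180:340,250:390],None,fx=2,fy=2,interpolation=2)
cv2.imwrite("pics/m.png",M)
T=tool()
for uv in[(290,250),(425,325),(225,420),(285,262)]:print(uv,onz("wrist",uv,.092,T))
E
```

```text
(290, 250) [ 0.52444416 -0.01858108  0.092     ]
(425, 325) [ 0.64110823 -0.08758434  0.092     ]
(225, 420) [ 0.45806875 -0.18986458  0.092     ]
(285, 262) [ 0.5200423  -0.02905787  0.092     ]
```

View pics/m.png

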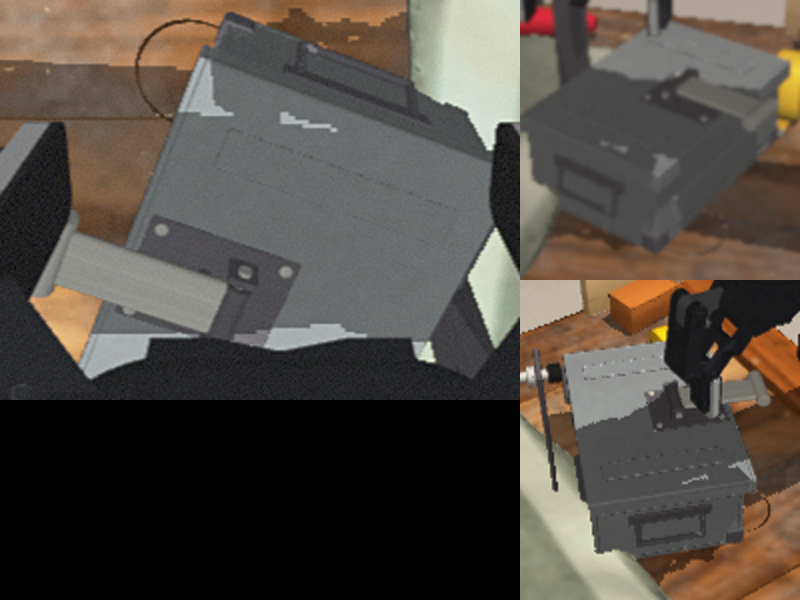

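Run:
```python
from h import *
T=tool()
a,b,f=[onz("wrist",p,.092,T) for p in[(282,266),(424,321),(222,427)]]
print(a,b,f,np.degrees(np.arctan2(*(b-a)[1::-1])),np.degrees(np.arctan2(*(a-f)[1::-1]))-90, np.linalg.norm(b-a),np.linalg.norm(f-a))
g=onz("wrist",(207,366),.105,T);print("grip w",g, onz("scene",(372,232),.106),tri(ray("wrist",(207,366),T),ray("scene",(372,233))))
g1,g2=onz("wrist",(215,346),.105,T),onz("wrist",(200,387),.105,T);print(g1,g2,np.degrees(np.arctan2(*(g1-g2)[1::-1]))-90)
for y in(-20,-24):
  r=np.radians(y);ex=np.array([np.cos(r),np.sin(r),0]);ey=np.array([-ex[1],ex[0],0])
  e=a-ey*.106;print(y,"grip from corner",e-ex*.03)
print("jar",onz("side",(355,382),.048),onz("scene",(456,322),.048))
```

```text
[ 0.51744387 -0.03259828  0.092     ] [ 0.6399096  -0.08366991  0.092     ] [ 0.4545483  -0.19814363  0.092     ] -22.637500372110484 -20.803264766970358 0.13268822309452635 0.1770906987305161
grip w [ 0.45101146 -0.12027239  0.105     ] [ 0.44379351 -0.12031278  0.106     ] [ 0.45669196 -0.10679733  0.12107579]
[ 0.45961639 -0.10041919  0.105     ] [ 0.44286697 -0.14192403  0.105     ] -21.976707883948833
-20 grip from corner [ 0.45299896 -0.12194509  0.092     ]
-24 grip from corner [ 0.44692343 -0.117232    0.092     ]
jar [0.41560051 0.09656073 0.048     ] [0.42339877 0.09746143 0.048     ]
```

>>> {"op": "send_rows", "data": {
  "targets": "-15 -12 0 -8 0;-30 -25 5 -17 0;-45 -38 10 -26 0;-60 -50 15 -34 0;-75 -62 20 -43 0;-90 -75 25 -51 0;-105 -88 30 -60 0;-120 -100 30 -68 0;-120 -100 30 -68 0;-120 -100 30 -68 0"
}}

```text
time: 1.4
ee_pos: [0.4502, -0.1198, 0.2012]
tcp_rot: [180.0, 0.0, 157.8]
wrist_force: [0.1, -0.0, 1.0]
opening: 0.0857
grasp_force: 0.0
```

Run:
```python
from h import *
T=tool();np.save("T1.npy",T);cv2.imwrite("pics/w1.png",camera("wrist"));o=bot.get_obs();print(o['q'],o['ee_pos'],o['tcp_rot'],o['time'])
m=camera_model("wrist");P=T@m['T_tool_cam'];p=np.linalg.inv(P)@[.45,-.12,.105,1];q=m['K']@p[:3];print(q/q[2])
```

```text
[-1.48854469e+01 -7.01971387e+00 -5.08758533e+00  9.19312735e+01
  7.01804955e-03  7.22211970e+00] [ 0.45032574 -0.11966382  0.20122214] [ 1.79992930e+02 -3.40718771e-05  1.57892433e+02] 1.45
[319.62006486 244.02078751   1.        ]
```

View pics/w1.png

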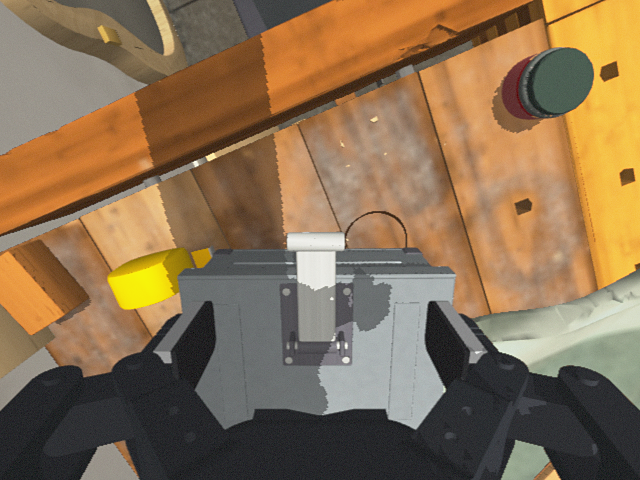

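>>> {"op": "send_rows", "data": {
  "targets": "2 -2 20 0 0;2 -2 40 0 0;2 -2 60 0 0;2 -2 80 0 0;2 -2 100 0 0;2 -2 110 0 0;2 -2 119 0 0;2 -2 119 0 0;2 -2 119 0 60;2 -2 119 0 100;2 -2 119 0 150;2 -2 119 0 150;2 -2 119 0 170;2 -2 119 0 170;2 -2 119 0 170;2 -2 119 0 170",
  "newtons": 30
}}

```text
time: 3.45
ee_pos: [0.4474, -0.1215, 0.0827]
tcp_rot: [-180.0, 0.0, 158.0]
wrist_force: [-3.1, -4.1, 5.5]
opening: 0.0392
grasp_force: 31.8
```

>>> {"op": "send_rows", "data": {
  "targets": "0 0 -4 0 170;0 0 -8 0 170;-1 0 -12 0 170;-2 0 -16 0 170;-2 0 -16 0 170;-2 0 -20 0 170;-4 0 -24 0 170;-5 0 -28 0 170;-7 0 -32 0 170;-8 0 -36 0 170;-10 0 -40 0 170;-10 0 -40 0 170"
}}

```text
time: 4.95
ee_pos: [0.4545, -0.1244, 0.1213]
tcp_rot: [-180.0, -0.3, 158.0]
wrist_force: [-9.9, -1.5, -2.1]
opening: 0.0392
grasp_force: 31.3
```

Run:
```python
from h import *
a=camera("side");w=camera("wrist")
M=np.hstack([cv2.resize(a[150:340,220:400],(400,420)),cv2.resize(w[150:450,150:490],(400,420))]);cv2.imwrite("pics/m2.png",M)
```

```text
(no output)
```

View pics/m2.png

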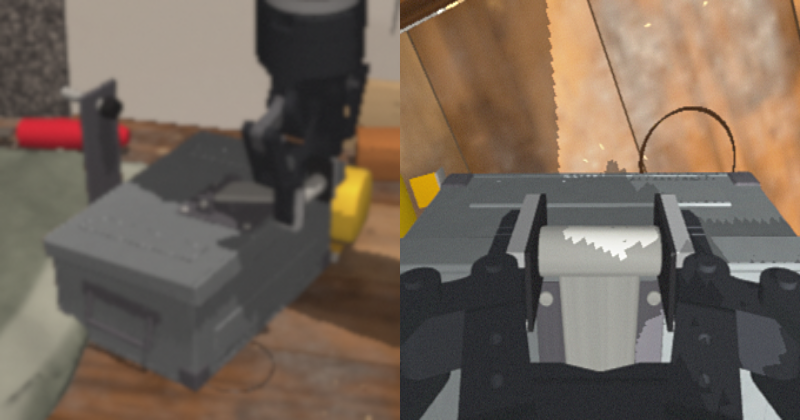

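>>> {"op": "send_rows", "data": {
  "targets": "1 0 -2 0 170;1 0 -4 0 170;0 0 -6 0 170;-1 0 -8 0 170;-1 0 -10 0 170;-2 0 -12 0 170;-2 0 -12 0 170"
}}

```text
time: 5.92
ee_pos: [0.4586, -0.126, 0.1336]
tcp_rot: [-180.0, -0.0, 158.0]
wrist_force: [2.3, -6.9, -7.3]
opening: 0.0393
grasp_force: 31.3
```

>>> {"op": "send_rows", "data": {
  "targets": "-1 0 -2 0 170;-2 0 -4 0 170;-3 0 -6 0 170;-3 0 -6 0 170"
}}

```text
time: 6.42
ee_pos: [0.461, -0.127, 0.1395]
tcp_rot: [-180.0, -0.1, 158.0]
wrist_force: [-0.5, -5.4, -7.2]
opening: 0.0394
grasp_force: 31.3
```

>>> {"op": "send_rows", "data": {
  "targets": "-1 0 -3 0 170;-3 0 -6 0 170;-4 0 -9 0 170;-6 0 -12 0 170;-8 0 -15 0 170;-8 0 -15 0 170"
}}

```text
time: 7.18
ee_pos: [0.468, -0.1298, 0.1545]
tcp_rot: [-180.0, -0.1, 158.0]
wrist_force: [-2.8, -4.6, -5.5]
opening: 0.0395
grasp_force: 31.3
```

Run:
```python
from h import *
a=camera("side");b=camera("scene")
M=np.hstack([cv2.resize(a[130:340,220:420],(400,420)),cv2.resize(b[150:340,230:410],(400,420))]);cv2.imwrite("pics/m3.png",M)
```

```text
(no output)
```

View pics/m3.png

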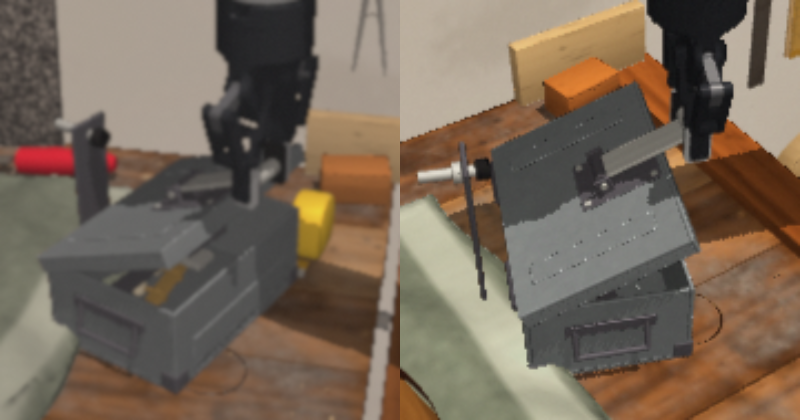

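>>> {"op": "send_rows", "data": {
  "targets": "-5 0 -7 0 170;-10 0 -13 0 170;-15 0 -19 0 170;-20 0 -25 0 170;-25 0 -31 0 170;-30 0 -37 0 170;-30 0 -37 0 170"
}}

```text
time: 8.15
ee_pos: [0.4962, -0.1411, 0.1921]
tcp_rot: [-180.0, -0.1, 158.0]
wrist_force: [-3.2, -3.7, 0.8]
opening: 0.0393
grasp_force: 31.5
```

>>> {"op": "send_rows", "data": {
  "targets": "-6 0 -5 0 170;-12 0 -10 0 170;-18 0 -15 0 170;-24 0 -20 0 170;-30 0 -24 0 170;-37 0 -28 0 170;-44 0 -32 0 170;-51 0 -35 0 170;-58 0 -38 0 170;-65 0 -41 0 170;-65 0 -41 0 170"
}}

```text
time: 9.52
ee_pos: [0.5567, -0.1653, 0.2335]
tcp_rot: [180.0, -0.0, 158.0]
wrist_force: [-2.6, -2.3, 2.1]
opening: 0.0393
grasp_force: 30.5
```

Run:
```python
from h import *
a=camera("side");b=camera("scene")
M=np.hstack([cv2.resize(a[100:340,200:430],(400,420)),cv2.resize(b[120:340,200:410],(400,420))]);cv2.imwrite("pics/m4.png",M)
```

```text
(no output)
```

View pics/m4.png

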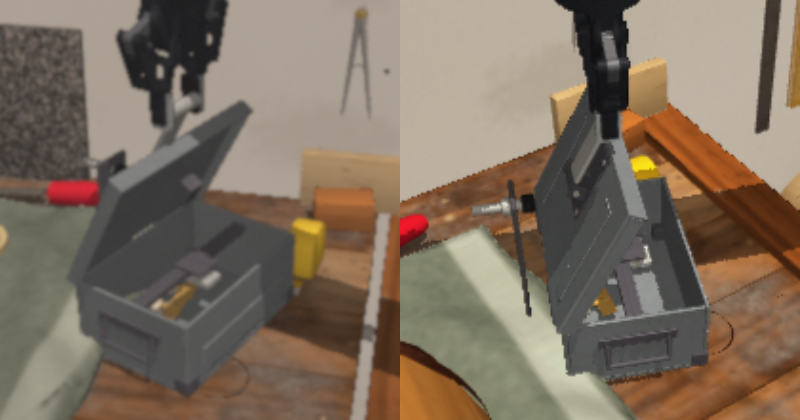

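>>> {"op": "send_rows", "data": {
  "targets": "-8 0 -3 0 170;-15 0 -5 0 170;-23 0 -7 0 170;-30 0 -8 0 170;-38 0 -9 0 170;-45 0 -10 0 170;-50 0 -11 0 170;-55 0 -11 0 170;-55 0 -11 0 170"
}}

```text
time: 10.75
ee_pos: [0.608, -0.1858, 0.2447]
tcp_rot: [180.0, 0.0, 158.0]
wrist_force: [-3.2, -0.2, 4.2]
opening: 0.0392
grasp_force: 30.2
```

>>> {"op": "send_rows", "data": {
  "targets": "-3 0 0 0 170;-6 0 0 0 170;-9 0 0 0 170;-12 0 0 0 170;-12 0 0 0 170"
}}

```text
time: 11.38
ee_pos: [0.6193, -0.1903, 0.2448]
tcp_rot: [180.0, 0.1, 158.0]
wrist_force: [-3.8, -0.6, 5.2]
opening: 0.0392
grasp_force: 29.7
```

Run:
```python
from h import *
a=camera("side");b=camera("scene")
M=np.hstack([cv2.resize(a[100:300,200:390],(400,420)),cv2.resize(b[120:320,210:400],(400,420))]);cv2.imwrite("pics/m5.png",M)
```

```text
(no output)
```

View pics/m5.png

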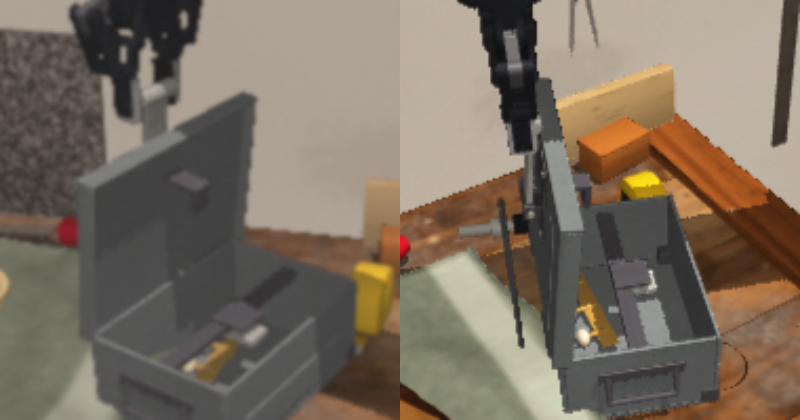

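>>> {"op": "send_rows", "data": {
  "targets": "-3 0 0 0 170;-6 0 0 0 170;-9 0 1 0 170;-12 0 1 0 170;-12 0 1 0 170"
}}

```text
time: 12.1
ee_pos: [0.6307, -0.1949, 0.244]
tcp_rot: [180.0, 0.1, 158.0]
wrist_force: [-3.2, -1.6, 8.5]
opening: 0.0395
grasp_force: 29.7
```

>>> {"op": "send_rows", "data": {
  "targets": "-2 0 -1 0 170;-4 0 -1 0 170;-6 0 0 0 170;-6 0 0 0 170"
}}

```text
time: 12.6
ee_pos: [0.6362, -0.1971, 0.2435]
tcp_rot: [180.0, 0.1, 158.0]
wrist_force: [-1.1, -0.2, 5.4]
opening: 0.0393
grasp_force: 30.2
```

>>> {"op": "send_rows", "data": {
  "targets": "-2 0 0 0 170;-4 0 0 0 170;-6 0 1 0 170;-6 0 1 0 170"
}}

```text
time: 13.1
ee_pos: [0.6417, -0.1995, 0.2427]
tcp_rot: [180.0, 0.1, 158.0]
wrist_force: [-1.2, 1.2, 5.0]
opening: 0.039
grasp_force: 29.9
```

>>> {"op": "send_rows", "data": {
  "targets": "-2 0 0 0 170;-4 0 0 0 170;-6 0 1 0 170;-6 0 1 0 170"
}}

```text
time: 13.6
ee_pos: [0.6472, -0.2016, 0.2418]
tcp_rot: [180.0, 0.1, 158.0]
wrist_force: [-2.3, 1.7, 7.6]
opening: 0.0391
grasp_force: 30.0
```

Run:
```python
from h import *
a=camera("side");b=camera("scene")
M=np.hstack([cv2.resize(a[120:260,220:350],(390,420)),cv2.resize(b[150:290,220:350],(390,420))]);cv2.imwrite("pics/m6.png",M)
print(bot.get_obs()['q'])
```

```text
[-1.73119285e+01  2.43782360e+01  3.46903571e+01  1.00245700e+02
  1.59779664e-02  4.68172593e+00]
```

View pics/m6.png

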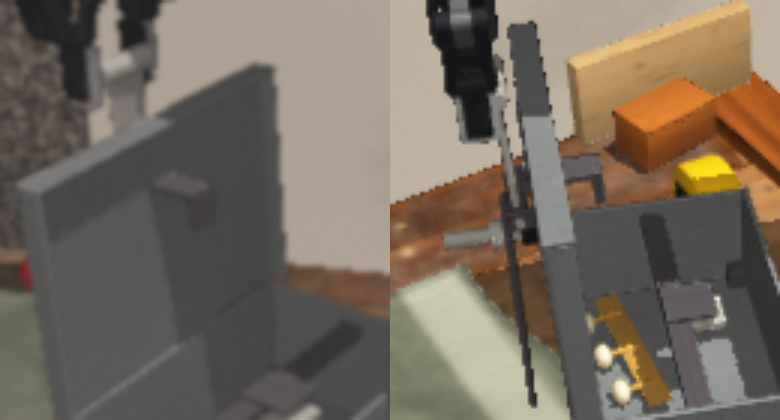

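>>> {"op": "send_rows", "data": {
  "targets": "-1 0 0 0 170;-2 0 0 0 170;-3 0 0 0 170;-3 0 0 0 170"
}}

```text
time: 14.2
ee_pos: [0.6496, -0.2027, 0.2414]
tcp_rot: [180.0, -0.0, 158.0]
wrist_force: [-4.6, 2.8, 5.0]
opening: 0.0392
grasp_force: 29.7
```

```bash
cat >> h.py <<'E'
def tq():
    o=bot.get_obs();p=np.array(o['ee_pos'])+[0,0,.021];h=np.array([.615,-.187,.086]);ex=np.array([.927,-.375,0]);f=-np.array(o['wrist_force']);d=p-h
    print("ex",d@ex,"z",d[2],"F",f@ex,f[2],"torque",d[2]*(f@ex)-(d@ex)*f[2],o['time'])
E
python3 -c "
from h import *
tq();cv2.imwrite('pics/s7.png',camera('scene'));tq()"
```

```text
ex 0.037962981359134014 z 0.17635512762609426 F 5.2930449671737625 -4.990241039446457 torque 1.1229000482746763 14.2
ex 0.037931155554062186 z 0.17635408212662443 F 3.63551498136817 -5.341659106702181 torque 0.843753210089869 14.25
```

>>> {"op": "send_rows", "data": {
  "targets": "-1 0 0 0 170;-3 0 0 0 170;-3 0 0 0 170;-3 0 0 0 170"
}}

```text
time: 14.75
ee_pos: [0.6523, -0.2038, 0.2409]
tcp_rot: [180.0, -0.0, 158.0]
wrist_force: [-2.6, 4.0, 1.7]
opening: 0.0389
grasp_force: 29.8
```

```bash
python3 -c "
from h import *
tq()
for i in range(3): b=camera('scene');tq()
cv2.imwrite('pics/s8.png',b)
a=cv2.imread('pics/s7.png');g=lambda i:np.float32(cv2.cvtColor(i,6))[155:235,385:430] 
q=lambda i:np.float32(cv2.cvtColor(i,6))[160:230,255:280]
print(cv2.phaseCorrelate(q(a),q(b),cv2.createHanningWindow((25,70),5)))"
```

```text
ex 0.040833337951744195 z 0.17593057658580744 F 3.9168716984867005 -1.6685348212949915 torque 0.7572293425695876 14.75
ex 0.04082270024328148 z 0.17594749634620607 F 3.8355700821339926 -2.8979143761249277 torque 0.793159642919132 14.8
ex 0.04082253161130292 z 0.1759767163004168 F 4.09118773122729 -2.126611631389634 torque 0.8067674532572985 14.85
ex 0.040807045739944876 z 0.17596129973638888 F 4.935103305335499 -1.917817663255288 torque 0.946647665045516 14.9
((0.37020347866531367, 0.013603947923378712), 1.0301748988363477)
```

>>> {"op": "send_rows", "data": {
  "targets": "-1 0 0 0 170;-3 0 0 0 170;-3 0 0 0 170;-3 0 0 0 170"
}}

```text
time: 15.4
ee_pos: [0.6549, -0.2049, 0.2404]
tcp_rot: [-180.0, -0.1, 158.0]
wrist_force: [-4.8, 4.3, 0.0]
opening: 0.0392
grasp_force: 30.2
```

```bash
python3 -c "
from h import *
tq()
for i in range(3): b=camera('scene');tq()
cv2.imwrite('pics/s9.png',b)
a=cv2.imread('pics/s8.png')
q=lambda i:np.float32(cv2.cvtColor(i,6))[160:230,255:280]
print(cv2.phaseCorrelate(q(a),q(b),cv2.createHanningWindow((25,70),5)))"
```

```text
ex 0.04366885104562432 z 0.17544975596946363 F 6.042009804096811 -0.02227020713517025 torque 1.0610416600520332 15.4
ex 0.04365616681487845 z 0.17547200624586576 F 5.440288999678064 0.7655080576375852 torque 0.921199277868464 15.45
ex 0.04365315491304189 z 0.1754420585103519 F 4.194548420231006 0.7641444218922318 torque 0.7025428945418739 15.5
ex 0.04364927921750955 z 0.17545908001700392 F 3.9625245521660113 0.12807834339942925 torque 0.689670385095081 15.55
((0.525810665692374, -0.06383538272112332), 1.0264175780614218)
```

>>> {"op": "send_rows", "data": {
  "targets": "-2 0 0 0 170;-4 0 1 0 170;-6 0 1 0 170;-6 0 1 0 170;-6 0 1 0 170"
}}

```text
time: 16.18
ee_pos: [0.6603, -0.207, 0.2392]
tcp_rot: [180.0, -0.1, 158.0]
wrist_force: [-4.8, 4.0, -2.1]
opening: 0.0391
grasp_force: 30.4
```

```bash
python3 -c "
from h import *
tq()
for i in range(3): b=camera('scene');tq()
cv2.imwrite('pics/s10.png',b)
a=cv2.imread('pics/s9.png')
q=lambda i:np.float32(cv2.cvtColor(i,6))[160:230,255:280]
print(cv2.phaseCorrelate(q(a),q(b),cv2.createHanningWindow((25,70),5)))"
```

```text
ex 0.04952071927306524 z 0.17423786992105492 F 5.9466856000307295 2.129030981008909 torque 0.9307066865053638 16.175
ex 0.04949302011217689 z 0.174222150200362 F 5.205196183842272 1.8768804834263915 torque 0.8139679878493447 16.225
ex 0.04950182418122505 z 0.1742326170715944 F 5.762191798798905 1.5157725778863829 torque 0.9289282495239574 16.275
ex 0.049498091234468036 z 0.17423100607587574 F 5.630132755056041 1.6861021266400082 torque 0.8974848573590984 16.325
((0.43714017001767935, 0.04727414554348286), 1.0104890606138441)
```

>>> {"op": "send_rows", "data": {
  "targets": "3 0 -1 0 170;6 0 -2 0 170;9 0 -3 0 170;12 0 -4 0 170;15 0 -4 0 170;18 0 -5 0 170;18 0 -5 0 170"
}}

```text
time: 17.2
ee_pos: [0.6435, -0.2004, 0.2427]
tcp_rot: [-180.0, -0.2, 158.0]
wrist_force: [-1.2, 3.3, -27.1]
opening: 0.0389
grasp_force: 34.3
```

```bash
python3 -c "
from h import *
tq();b=camera('scene');tq();cv2.imwrite('pics/s11.png',b)"
```

```text
ex 0.03145444794827007 z 0.1776533918744528 F 2.3180991329868847 27.103273627119133 torque -0.44070033585559143 17.2
ex 0.03145710373879872 z 0.17765912132101494 F 1.3251888651792507 26.665479874802855 torque -0.6033868772943842 17.25
```

>>> {"op": "send_rows", "data": {
  "targets": "0 0 1 0 170;0 0 2 0 170;0 0 2 0 170"
}}

```text
time: 17.62
ee_pos: [0.6438, -0.2005, 0.2426]
tcp_rot: [-180.0, -0.1, 158.0]
wrist_force: [-1.5, 3.6, -25.1]
opening: 0.0392
grasp_force: 34.5
```

```bash
python3 -c "
from h import *
tq();b=camera('scene');tq()"
```

```text
ex 0.031740996798628254 z 0.17761001181887678 F 2.704165655270903 25.125726809289233 torque -0.3172287202239919 17.625
ex 0.03174373520747849 z 0.17763551499765692 F 1.7606530324839227 26.019621558740866 torque -0.5132054688020008 17.675
```

>>> {"op": "send_rows", "data": {
  "targets": "0 0 1 0 170;0 0 2 0 170;0 0 3 0 170;0 0 3 0 170"
}}

```text
time: 18.18
ee_pos: [0.6443, -0.2007, 0.2422]
tcp_rot: [180.0, 0.2, 158.0]
wrist_force: [-0.5, 4.0, -5.0]
opening: 0.0387
grasp_force: 35.7
```

```bash
python3 -c "
from h import *
tq();b=camera('scene');tq()"
```

```text
ex 0.03233003776492045 z 0.17718808322577026 F 1.9893410462431298 5.03796703379943 torque 0.18960986240500874 18.175
ex 0.03232523827814754 z 0.1771374040034354 F 0.6868022313080416 2.370119277601655 torque 0.04504369392156904 18.225
```

>>> {"op": "send_rows", "data": {
  "targets": "2 0 0 0 170;4 0 0 0 170;6 0 0 0 170;6 0 0 0 170"
}}

```text
time: 18.73
ee_pos: [0.6391, -0.1986, 0.2426]
tcp_rot: [180.0, 0.3, 158.0]
wrist_force: [3.9, 0.1, 7.0]
opening: 0.0387
grasp_force: 36.5
```

```bash
python3 -c "
from h import *
tq();b=camera('scene');tq();b=camera('scene');tq();cv2.imwrite('pics/s12.png',b)"
```

```text
ex 0.026677470680660828 z 0.17757342904771553 F -3.549076500504787 -6.981992304770629 torque -0.4439597891441833 18.725
ex 0.026694535926738438 z 0.17763642173304248 F -3.8237432844982657 -7.212513416350563 torque -0.4867013761691698 18.775
ex 0.026713038809214277 z 0.17760094624956976 F -4.519214388809794 -7.223858789292712 torque -0.6096455315666307 18.825
```

>>> {"op": "send_rows", "data": {
  "targets": "-1 0 0 0 170;-3 0 0 0 170;-3 0 0 0 170;-3 0 0 0 120;-3 0 0 0 60;-3 0 0 0 0;-3 0 0 0 0;-3 0 0 0 0;-3 0 -15 0 0;-3 0 -35 0 0;-3 0 -60 0 0;-3 0 -60 0 0"
}}

```text
time: 20.32
ee_pos: [0.6417, -0.1996, 0.3021]
tcp_rot: [180.0, 0.2, 158.0]
wrist_force: [1.0, -0.3, -0.3]
opening: 0.0854
grasp_force: 0.0
```

>>> {"op": "send_rows", "data": {
  "targets": "15 5 -5 0 100;35 20 -5 0 200;55 35 -5 0 255;75 50 -5 0 255;97 65 0 0 255;97 65 0 0 255;97 65 25 0 255;97 65 50 0 255;97 65 75 0 255;97 65 94 0 255;97 65 94 0 255;97 65 94 0 255"
}}

```text
time: 21.82
ee_pos: [0.5759, -0.1032, 0.2068]
tcp_rot: [-180.0, 0.0, 158.0]
wrist_force: [-0.0, -0.1, 0.2]
opening: 0.0001
grasp_force: 0.0
```

```bash
python3 -c "
from h import *
tq();b=camera('scene');tq()
cv2.imwrite('pics/s13.png',b)"
```

```text
ex -0.06770241335720391 z 0.14178365378614324 F -0.01063532227790194 -0.15617746068348642 torque -0.012081505852025965 21.825
ex -0.06759991686265399 z 0.14213276773002834 F -0.6753864870411705 -0.9154738792239218 torque -0.15788050881609095 21.875
```

Approach the rim gently.

>>> {"op": "send_rows", "data": {
  "targets": "-7 0 0 0 255;-14 0 0 0 255;-21 0 0 0 255;-28 0 0 0 255;-34 0 0 0 255;-38 0 0 0 255;-40 0 0 0 255;-42 0 0 0 255;-42 0 0 0 255"
}}

```text
time: 23.0
ee_pos: [0.6146, -0.1185, 0.2063]
tcp_rot: [-180.0, 0.0, 158.0]
wrist_force: [-0.1, -0.4, 0.3]
opening: 0.0001
grasp_force: 0.0
```

>>> {"op": "send_rows", "data": {
  "targets": "-2 0 0 0 255;-4 0 0 0 255;-6 0 0 0 255;-6 0 0 0 255"
}}

```text
time: 23.5
ee_pos: [0.6202, -0.1208, 0.2064]
tcp_rot: [180.0, 0.0, 158.0]
wrist_force: [-0.9, 1.1, 2.1]
opening: -0.0001
grasp_force: 1.0
```

>>> {"op": "send_rows", "data": {
  "targets": "-1 0 0 0 255;-2 0 0 0 255;-3 0 0 0 255;-3 0 0 0 255"
}}

```text
time: 24.0
ee_pos: [0.6229, -0.1219, 0.2063]
tcp_rot: [180.0, -0.0, 158.0]
wrist_force: [-3.0, 1.3, 3.1]
opening: 0.0003
grasp_force: 1.8
```

```bash
python3 -c "
from h import *
tq();b=camera('scene');tq()"
```

```text
ex -0.01709414551868934 z 0.14132171656484047 F 3.24598454670409 -3.0715893355994885 torque 0.40622191300677557 24.0
ex -0.017102812650278618 z 0.14129397949544392 F 4.01922739578781 -2.8812333674776758 torque 0.5186154387622673 24.05
```

>>> {"op": "send_rows", "data": {
  "targets": "-1 0 0 0 255;-2 0 0 0 255;-3 0 0 0 255;-3 0 0 0 255"
}}

```text
time: 24.55
ee_pos: [0.6249, -0.1227, 0.2063]
tcp_rot: [180.0, -0.1, 158.0]
wrist_force: [-7.8, 4.5, 5.4]
opening: 0.0001
grasp_force: 4.4
```

```bash
python3 -c "
from h import *
tq();b=camera('scene');tq()"
```

```text
ex -0.014930620029418286 z 0.14134698521514782 F 8.908007690778076 -5.431430381747303 torque 1.1780254081187245 24.55
ex -0.014933250191900789 z 0.1413356100677542 F 9.489244491483943 -5.544561976758295 torque 1.2583698280825273 24.6
```

>>> {"op": "send_rows", "data": {
  "targets": "-1 0 0 0 255;-1 0 0 0 255;-1 0 0 0 255;-1 0 0 0 255"
}}

```text
time: 25.1
ee_pos: [0.6256, -0.1229, 0.2064]
tcp_rot: [180.0, -0.1, 158.0]
wrist_force: [-9.9, 4.2, 5.7]
opening: -0.0002
grasp_force: 5.3
```

```bash
python3 -c "
from h import *
tq();b=camera('scene');tq()"
```

```text
ex -0.014245272775717051 z 0.141386291883754 F 10.759702284824662 -5.734516730203133 torque 1.439584652765858 25.1
ex -0.014261404819976021 z 0.14137067913726473 F 10.511495024587097 -5.066874350656073 torque 1.4137564440871977 25.15
```

>>> {"op": "send_rows", "data": {
  "targets": "0 0 0 0 255;1 0 0 0 255;2 0 0 0 255;4 0 0 0 255;8 0 0 0 255;15 0 0 0 255;25 0 0 0 255;40 0 0 0 255;40 0 0 0 255;40 0 0 0 255;40 0 0 0 255"
}}

```text
time: 26.52
ee_pos: [0.5898, -0.1085, 0.2062]
tcp_rot: [-180.0, -0.0, 158.0]
wrist_force: [0.3, 0.2, 0.3]
opening: 0.0003
grasp_force: 0.0
```

```bash
python3 -c "
from h import *
tq();print(ticket.job_done() if 0 else '')
from workcell import ticket
print(ticket.job_done())"
```

```text
ex -0.05282944910093558 z 0.14115993724797718 F -0.2044530859572483 -0.30633141199018354 torque -0.04504390452163358 26.525

the job is handed in; nothing more can be done
None
```

I handed the job in at about 26.5 s: the latch released and the lid was pressed to an estimated 12–13 N at the stop (from wrist force), then left open with the paddle lowered home. The hand-in returned no verdict, and after the press I had no picture views left to check the final state.

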